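# Set and lock the carton stop on the packing bench

### The job

Two carton stops are bolted to the packing bench, each a sliding rod with an upright stop plate and a cam-lever clamp. On the one that has a carton lying in its lane, slide the stop plate along until it just meets the carton without shoving the carton away, and then flip that clamp's cam lever over to the other side and all the way down, so that it locks the rod. Leave the other stop's lever open as it is.

Things in the scene. Friction and masses are not known exactly. Their poses are not given: they have to be found in the camera images.
- gauge: Carton stop to use (the identical one about 300 mm beside it is empty). Steel bed plate 440 x 110 x 4 mm, fixed; origin on the bench under the centre of its dark clamp collar (60 x 43 mm, 61 high); x runs along the rod from collar to carton, y left, z up. 20 mm square rod at 20-40 mm height. The cam lever pivots about a line along x through (0, 0, 56.5 mm). All on the gauge shares its yaw.
- stop_grip (a point): Grip point, 100 mm up on the axis of the upright black post (22 mm diameter, 68 to 115 mm high) on the stop plate (10 mm thick, 70 wide, 68 high). The plate's carton-side face is 5 mm ahead (+x of gauge). Plate, post and rod slide together along gauge x, post 80 to 210 mm from the collar's centre, take about 3 N with the lever open and stay where left. Starts short of the carton.
- lever (a joint): Cam lever angle, rad: smooth steel bar 10 mm thick, 16 wide (26 at its end) along x, 86 mm long from the pivot. 0 = open, leaning 40 deg from vertical to gauge +y; 0.70 upright; then over to -y. Stays where left; from 1.3 the cam presses on the rod (up to 3 N at the end); past 1.8 over centre; 2.13 = closed on its stop, nearly level, rod locked. Closed fingers can push it over, then press it down.
- carton: Closed cardboard carton 120 (x) x 90 (y) x 50 mm high, about 0.6 kg, loose on the bed plate in line with the rod, axes parallel to the gauge's. Origin at the centre of its underside; the side that the stop plate meets is 60 mm from the origin, towards the collar (-x).
- spare_lever (a joint): Lever angle of the other, empty carton stop, same meaning; starts open and is to be left open.
There are look-alikes about, which are no part of the job. What is shaped like the carton but green or turquoise is not meant.

How it is judged:
By the outcome, as a careful person would: the job done as asked, in the order asked, and still so for the second after the job is handed in, with the robot touching nothing.
It also fails if it takes over 50 s, if anything falls off the work surface, if the arm or the gripper's body presses on something with over 40 N, if the wrist force passes 120 N, or if a joint passes its speed limit or range.

### The arm

A 6-joint arm with a two-finger parallel gripper is mounted at the origin on the work surface. World frame = base frame: x ahead of the robot, y to its left, z up, the work surface at z = 0. Lengths are in m, angles in rad, forces in N, time in s.
With the tool pointing down it reaches from about 0.275 to 0.825 m from the base axis. Payload 4.9 kg.
Tool frame: the origin (TCP) lies midway between the tips of the shut fingers; the grasp point (between the pads) lies 19 mm behind it (bot.grip_depth is the distance from the TCP to the grasp point, in m); y points along the fingers, x is the direction in which the jaws open and shut, and the axes are right-handed (so a half turn about y gives the same grasp; the last joint's range is limited). The gripper opens to 85 mm and grips with 20 to 120 N. Pads are 22 mm wide; open, the fingers measure 114 mm over their backs; the gripper's body (76 mm by 85 mm) begins 54 mm behind the grasp point. The pads swing forward as they close: fully open they stand 13 mm farther back than shut.
Start: joints at [1.216, 0.326, -0.193, 1.052, 0, 1.437], TCP at [0.12, 0.537, 0.231] pointing down, gripper open.
Joint ranges: [-2.65, 2.65], [-0.97, 1.79], [-1.3, 1.35], [-1.93, 2.1], [-1.47, 1.37], [-3.14, 3.14]. Speed limits (rad/s): [2.57, 2.57, 3.14, 3.14, 3.14, 3.14].

### API

Orientations are given as a unit quaternion [w, x, y, z].
In Python, from cell import bot gives the robot as it stands. Calls block until the motion is done:
- bot.move_pose(position, orientation): joint-space move of the TCP to a pose.
- bot.move_linear(position, speed=0.15, rotation=None, until_force=None): straight line of the TCP; rotation=None keeps the orientation; speed is the mean speed in m/s. With until_force (N) it stops when the force on the tool has changed by that much, and returns True; else False.
- bot.goto_joints(angles): joint-space move.
- bot.set_gripper(opening, grasp_force=None): opening from 0.0 (shut) to 1.0 (fully open); grasp_force is the grip in N (None keeps the last); returns when the fingers have stopped.
- bot.wait(seconds).
- bot.solve_ik(position, orientation): joint angles nearest the present ones, or None.
- bot.camera(name): name is "side" or "top"; returns the picture (480x640x3 uint8, red, green, blue); there is no depth.
- bot.calibration(name): a dict with "mtx" (3x3 intrinsics, pixels), "extrinsics" (4x4, takes a point from world to camera coordinates). Camera axes: x right, y down, z forward; pixel columns grow to the right and rows downward; lengths in m; the calibration is good to about 2 mm. A picture is of the moment at which its call begins. calibration takes no time and is no camera call.
A pose or a line that the arm cannot do raises bot.PlanningError and nothing moves.
- bot.close_job(): hands the job in, once; it reports no verdict.
Trained networks look in the newest picture that a camera, given by its name, has taken for a name from the list of things; names that differ only in an ending like _2 or _b are one class to them, and where a whole thing is asked for, a point or a joint stands for the part that bears it (a point fixed in the world has none). Each returns a list of dicts, best first, with "confidence" (0 to 1); they miss things now and then, are a little off and sometimes report something else, mostly with a low value. They report only what shows in the picture. A call takes as long as a camera call. They do not tell look-alikes from the thing itself.
- bot.search_frame(camera, thing): "bbox" ([left, top, width, height] in pixels, round what is visible of it).
Readings, each from a call of its own:
- bot.read_clock(): time.
- bot.read_joint_positions(): joint angles.
- bot.read_joint_vel(): joint speeds.
- bot.read_joint_efforts(): joint torques, N m.
- bot.read_position(): TCP position.
- bot.read_tool_rot(): TCP orientation.
- bot.read_ft_force(): force on the tool from outside, world axes, zero at the start.
- bot.read_moment(): the same for the moment, N m.
- bot.read_gripper_width(): opening from 0.0 (shut) to 1.0 (fully open).
Only numpy, scipy, OpenCV 4.12 (cv2) and the standard library are available. Lean on these libraries where they do the work, as an engineer would, in place of code of your own. Each camera call takes 0.05 s, during which the arm holds its last target. There are 200 camera calls.

## Working session

There is one attempt and no reset: what is moved stays moved. The work goes in short steps, each a Python script; the robot and the scene stay as the last script left them, time stands still between calls to the robot, and variables do not carry over. Pictures are saved under pics/ and viewed, about 8 in all and at most 12, crops included, and the job is handed in when it is done.

```bash
mkdir -p pics; ls
python3 - <<'E'
from cell import bot
import cv2
for c in ("top","side"):
    im=bot.camera(c); cv2.imwrite(f"pics/{c}0.png",im[:,:,::-1])
    k=bot.calibration(c); print(c,k["mtx"].tolist(),k["extrinsics"].round(4).tolist())
    for t in ("gauge","stop_grip","lever","carton"):
        print(t,[(d["bbox"],round(d["confidence"],2)) for d in bot.search_frame(c,t)])
print(bot.read_clock(),bot.read_tool_rot())
E
```

```text
pics
top [[548.6907692755487, 0.0, 326.015218535437], [0.0, 548.6907692755487, 234.78360458520245], [0.0, 0.0, 1.0]] [[-0.0116, -0.9999, 0.0001, -0.1628], [-0.9911, 0.0115, -0.1323, 0.5485], [0.1323, -0.0017, -0.9912, 1.3645], [0.0, 0.0, 0.0, 1.0]]
gauge [([300.1, 129.8, 50.4, 194.9], 0.95)]
stop_grip [([312.3, 213.2, 30.3, 112.1], 0.59)]
lever [([308.7, 250.7, 23.5, 13.4], 0.77)]
carton [([305.3, 137.5, 36.4, 52.4], 0.92), ([355.8, 305.1, 58.6, 54.6], 0.71), ([433.2, 284.6, 58.5, 54.4], 0.7), ([368.0, 115.0, 52.1, 57.6], 0.55)]
side [[455.8466877927802, 0.0, 329.2849505579873], [0.0, 455.8466877927802, 235.32923924492508], [0.0, 0.0, 1.0]] [[0.9485, -0.3168, -0.0085, -0.5487], [-0.2464, -0.7204, -0.6483, 0.0742], [0.1992, 0.617, -0.7613, 0.9911], [0.0, 0.0, 0.0, 1.0]]
gauge [([234.0, 211.9, 233.2, 86.9], 0.65)]
stop_grip [([238.8, 220.7, 122.8, 69.0], 0.92)]
lever [([297.5, 213.1, 23.8, 50.2], 0.72)]
carton [([386.8, 204.1, 68.2, 56.0], 0.81), ([445.8, 255.5, 74.1, 73.8], 0.79), ([204.7, 315.0, 69.1, 75.4], 0.56), ([245.7, 397.2, 96.9, 80.1], 0.55)]
0.5 [-0.55202619  0.55205312  0.44184335 -0.44190372]
```

View pics/top0.png

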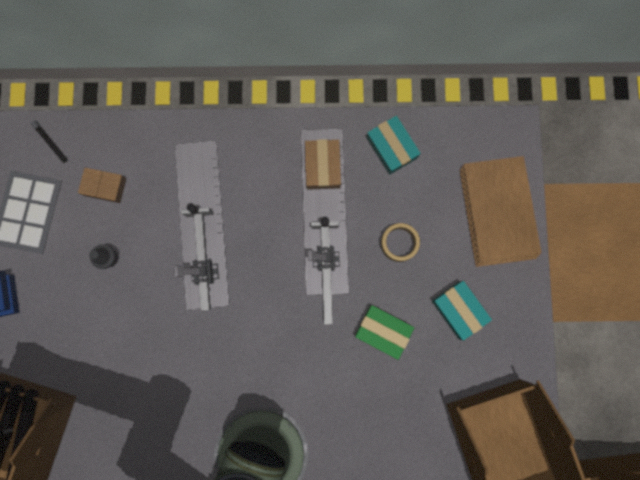

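View pics/side0.png

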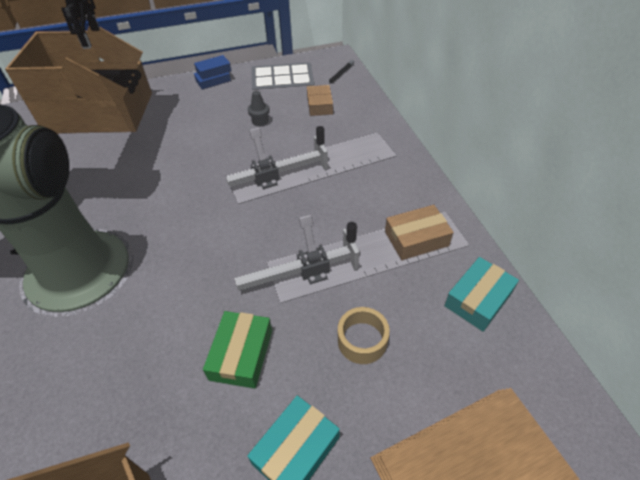

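The top view shows the carton in the lane of the gauge at px (323,163). That gauge has its collar at (323,257), its post at (322,222) and its lever open towards the left. The spare gauge, with its collar at (203,270), is empty. I'll zoom in to measure.

```bash
cat > h.py <<'E'
import numpy as np,cv2
from cell import bot
def proj(c,P):
    k=bot.calibration(c); E=np.array(k["extrinsics"]); K=np.array(k["mtx"])
    q=(E[:3,:3]@np.atleast_2d(P).T+E[:3,3:]); u=K@q; return (u[:2]/u[2]).T
def deproj(c,uv,z):
    k=bot.calibration(c); E=np.array(k["extrinsics"]); K=np.array(k["mtx"]); R=E[:3,:3]
    C=-R.T@E[:3,3]; out=[]
    for u,v in np.atleast_2d(uv):
        d=R.T@np.linalg.inv(K)@[u,v,1]; out.append(C+d*(z-C[2])/d[2])
    return np.array(out)
E
python3 - <<'E'
from h import *
t=cv2.imread("pics/top0.png")[120:330,270:380]; s=cv2.imread("pics/side0.png")[190:305,230:480]
# rotate top crop by 90 so it's wide
t=cv2.resize(t,None,fx=2.85,fy=2.85,interpolation=cv2.INTER_CUBIC)
s=cv2.resize(s,None,fx=3.2,fy=3.2,interpolation=cv2.INTER_CUBIC)
cv2.imwrite("pics/tc.png",t);cv2.imwrite("pics/sc.png",s)
print(deproj("top",[[303,130],[341,130],[306,294],[347,293]],.004).round(4))
E
```

```text
[[ 0.835  -0.1108  0.004 ]
 [ 0.8339 -0.2127  0.004 ]
 [ 0.3976 -0.1158  0.004 ]
 [ 0.3989 -0.2215  0.004 ]]
```

View pics/tc.png

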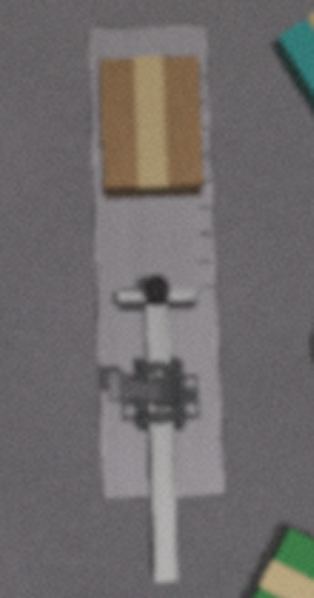

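View pics/sc.png

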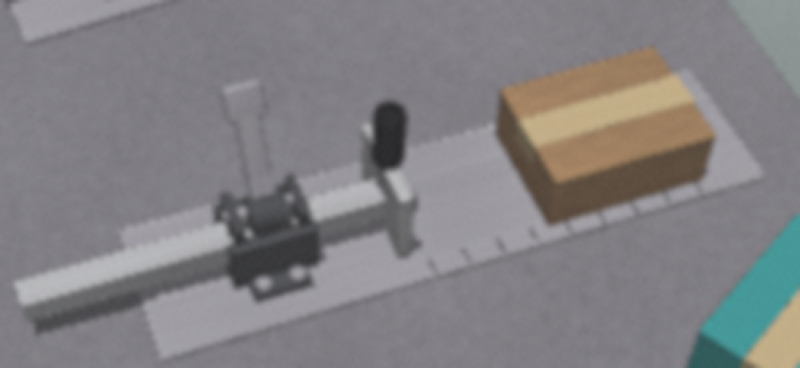

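Run:
```python
from h import *
from scipy.optimize import least_squares
T=lambda u,v:((u+.5)/2.85-.5+270,(v+.5)/2.85-.5+120)
S=lambda u,v:((u+.5)/3.2-.5+230,(v+.5)/3.2-.5+190)
# plate: x from p0 to p0+.44 in gauge; params gx,gy,yaw (plate centre), s post, ox lateral, cx carton
obs=[("top",T(91,28),'p',.22,.055),("top",T(208,27),'p',.22,-.055),("top",T(105,496),'p',-.22,.055),("top",T(225,492),'p',-.22,-.055),
("top",T(156,290),'s',0,.115),
("top",T(99,58),'c',.06,.045,.054),("top",T(200,56),'c',.06,-.045,.054),("top",T(203,187),'c',-.06,-.045,.054),("top",T(103,188),'c',-.06,.045,.054),
("side",S(162,356),'p',-.22,-.055),("side",S(763,172),'p',.22,-.055),("side",S(688,72),'p',.22,.055),("side",S(122,230),'p',-.22,.055),
("side",S(391,109),'s',0,.115),
("side",S(500,93),'c',-.06,.045,.054),("side",S(655,48),'c',.06,.045,.054),("side",S(713,138),'c',.06,-.045,.054),("side",S(553,181),'c',-.06,-.045,.054),("side",S(555,221),'c',-.06,-.045,.004),
("top",T(161,580),'r',0,.04),("side",S(16,287),'r',.01,.04),
]
# p: x,y,yaw(plate centre) s,sy, cx,cy, rx(rod end), 
def pts(p):
    c,s=np.cos(p[2]),np.sin(p[2]); out=[]
    for o in obs:
        if o[2]=='p': l=(o[3],o[4],.004)
        if o[2]=='s': l=(p[3],p[4],.115)
        if o[2]=='c': l=(p[5]+o[3],p[6]+o[4],o[5])
        if o[2]=='r': l=(p[7],p[4]+o[3],o[4])
        out.append((p[0]+c*l[0]-s*l[1],p[1]+s*l[0]+c*l[1],l[2]))
    return np.array(out)
def res(p,raw=False):
    P=pts(p); r=np.array([proj(o[0],q)[0]-o[1] for o,q in zip(obs,P)])
    return r if raw else r.ravel()
f=least_squares(res,[.615,-.165,.02,0,0,.13,0,-.3],loss="soft_l1",x_scale=.01)
p=f.x; print(p.round(4)); print(res(p,True).round(1).tolist())
c,s=np.cos(p[2]),np.sin(p[2]); W=lambda a,b:(p[0]+c*a-s*b,p[1]+s*a+c*b)
print("post",W(p[3],p[4]),"cartface",p[5]-.06,"travel",p[5]-.06-p[3]-.005)
# collar: screw top centres etc. in crop
print("collar top z.061", deproj("top",[T(160,394)],.061), "side",deproj("side",[S(270,215)],.061))
```

```text
[ 6.173e-01 -1.657e-01  2.020e-02 -4.630e-02  1.500e-03  1.143e-01
  3.000e-04 -2.945e-01]
[[-0.3, 0.1], [-0.3, -0.8], [-0.8, 0.8], [-0.2, 0.8], [-0.1, -1.0], [0.3, 0.3], [-0.3, -0.0], [0.3, -0.5], [0.1, 0.2], [0.2, 1.0], [1.7, 1.2], [1.0, -1.1], [-0.9, -0.2], [-0.5, 0.6], [-0.3, -1.5], [-0.4, -0.8], [1.5, -0.8], [0.8, 0.7], [-2.5, 2.6], [1.3, 0.3], [0.0, -2.6]]
post (np.float64(0.5710118709220215), np.float64(-0.1651707968171665)) cartface 0.0542662742417869 travel 0.09558320009202578
collar top z.061 [[ 0.4850743  -0.16791264  0.061     ]] side [[ 0.48633053 -0.17932689  0.061     ]]
```

The two views agree: the post is near (0.571, -0.165), it must travel about 95 mm, the yaw is 0.02 and the collar is near x=0.485. I'll grip the post with the jaws along the rod.

```bash
cat >> h.py <<'E'
from scipy.spatial.transform import Rotation as Ro
YAW=.0202; O=np.array([.6173,-.1657]); c,s=np.cos(YAW),np.sin(YAW)
AX=np.array([c,s,0]); LY=np.array([-s,c,0])
def quat(sg=1):
    x=sg*AX; y=np.array([0,0,-1.]); m=np.column_stack([x,y,np.cross(x,y)])
    q=Ro.from_matrix(m).as_quat(); return [q[3],q[0],q[1],q[2]]
def G(a,b,z): return np.array([*(O+a*AX[:2]+b*LY[:2]),z])  # plate-centre gauge frame -> world
def loc(p): d=np.array(p[:2])-O; return d@AX[:2],d@LY[:2]
E
python3 - <<'E'
from h import *
q0=np.array(bot.read_joint_positions())
best=None
for sg in(1,-1):
    j=bot.solve_ik(G(-.0463,.0005,.22),quat(sg)); print(sg,j)
    if j is not None and (best is None or abs(np.array(j)-q0).max()<best[0]): best=(abs(np.array(j)-q0).max(),sg)
sg=best[1]; print(best)
bot.move_pose(G(-.0463,.0005,.22),quat(sg))
bot.set_gripper(1.0)
f0=np.array(bot.read_ft_force())
print(bot.move_linear(G(-.0463,.0005,.076),speed=.12,until_force=8))
print(bot.read_position(),bot.read_ft_force(),bot.read_clock())
bot.set_gripper(0.0,25)
print(bot.read_gripper_width(),bot.read_ft_force(),f0,bot.read_clock())
for n in("side","top"): cv2.imwrite(f"pics/{n}1.png",bot.camera(n)[:,:,::-1])
s=cv2.resize(cv2.imread("pics/side1.png")[150:320,220:480],None,fx=3,fy=3); cv2.imwrite("pics/s1c.png",s)
E
```

```text
1 [-0.40722116  0.41621065 -0.08817742  1.06640825  0.          1.14337517]
-1 [-0.40722116  0.41621065 -0.08817742  1.06640825  0.         -1.99821748]
(np.float64(1.6230189173247414), 1)
False
[ 0.57160457 -0.16640878  0.07678944] [0.73887998 0.15048906 0.54169447] 5.0
0.25419690131676687 [-1.19844706 -0.52396688  2.4247463 ] [-0.66115534 -0.24770276 -0.05719442] 5.6
```

View pics/s1c.png

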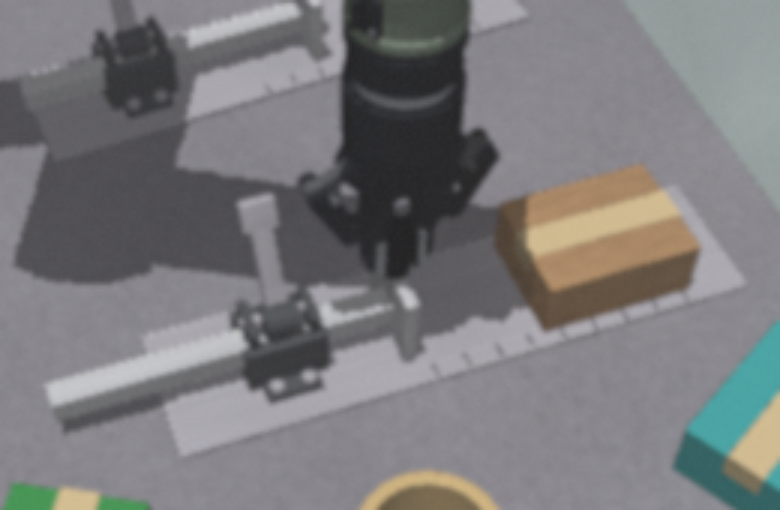

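The post is held: the opening is 21.6 mm, against a 22 mm post. I'll slide it about 82 mm, then measure the remaining gap in the pictures.

Run:
```python
from h import *
p=np.array(bot.read_position()); print(loc(p))
print(bot.move_linear(p+.082*AX,speed=.08,until_force=20))
p=bot.read_position();print(p,loc(p),bot.read_ft_force(),bot.read_clock())
for n in("side","top"): cv2.imwrite(f"pics/{n}2.png",bot.camera(n)[:,:,::-1])
a=cv2.resize(cv2.imread("pics/side2.png")[190:300,330:470],None,fx=5,fy=5,interpolation=cv2.INTER_CUBIC)
cv2.imwrite("pics/c2.png",a)
```

```text
(np.float64(-0.04630191928768686), np.float64(0.00047671798994654264))
False
[ 0.65364816 -0.16424238  0.07620389] (np.float64(0.036370186044654654), np.float64(0.000723138110321877)) [1.44492752 1.02945121 1.93936271] 6.875
```

View pics/c2.png

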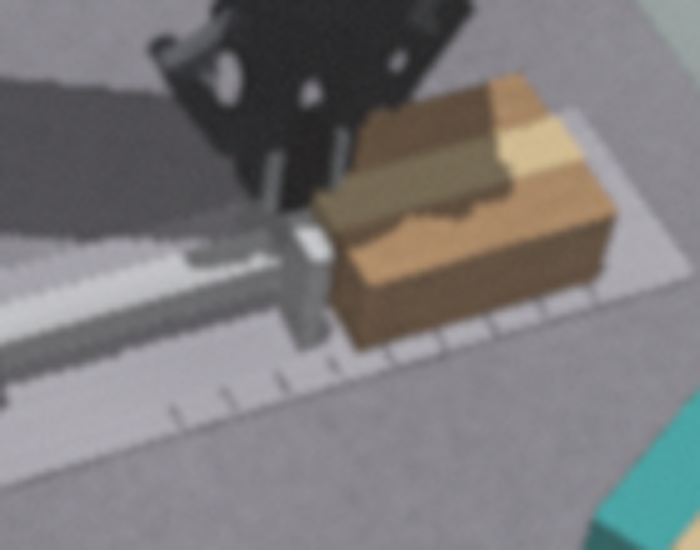

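The plate is still short of the carton, by roughly 13 mm as the fit predicted. I'll creep in, watching the force and any carton motion at the carton's sunlit far corner.

```bash
cat >> h.py <<'E'
def shot(n=4):
    return np.mean([cv2.cvtColor(bot.camera("side"),cv2.COLOR_RGB2GRAY).astype(np.float32) for _ in range(n)],0).astype(np.float32)
def shift(a,b):
    A,B=[i[232:262,422:462] for i in(a,b)]
    w=np.eye(2,3,dtype=np.float32)
    _,w=cv2.findTransformECC(A,B,w,cv2.MOTION_TRANSLATION,(3,100,1e-5),None,3); return w[:,2]
def fax(n=5): return np.mean([np.array(bot.read_ft_force())@AX for _ in range(n)])
E
python3 - <<'E'
from h import *
ref=shot(6); np.save("ref.npy",ref)
print("noise",shift(ref,shot(4)),"px/mm",(proj("side",G(.176,-.045,.03))-proj("side",G(.175,-.045,.03))))
p=np.array(bot.read_position()); z=p[2]; a0=loc(p)[0]
bot.move_linear(p+.006*AX,speed=.03); print("pre",fax())
for d in (.007,.008,.009,.010,.011,.012):
    bot.move_linear(p+d*AX,speed=.01); f=fax(); sh=shift(ref,shot(2))
    print(d,round(f,2),sh.round(2),round(loc(bot.read_position())[0]-a0,4),bot.read_clock())
    if abs(sh[0])>.25: break
E
```

```text
noise [-0.011201    0.00517569] px/mm [[ 0.40390571 -0.11993159]]
pre -2.194966946601771
0.007 -2.35 [ 0.01 -0.01] 0.0066 8.175
0.008 -2.28 [ 0. -0.] 0.0077 8.525
0.009 -2.0 [ 0.03 -0.02] 0.0089 8.875
0.01 -2.96 [ 0.02 -0.01] 0.01 9.225
0.011 -1.95 [ 0.03 -0.01] 0.0111 9.575
0.012 -2.19 [ 0.02 -0.01] 0.0121 9.925
```

Run:
```python
from h import *
ref=np.load("ref.npy")
p=np.array(bot.read_position())
for i in range(1,17):
    bot.move_linear(p+i*.0005*AX,speed=.01); f=fax(); sh=shift(ref,shot(2))
    print(i,round(f,2),sh.round(2),loc(bot.read_position())[0].round(4),bot.read_clock())
    if sh[0]>.11: break
```

```text
1 -2.38 [ 0.01 -0.01] 0.0484 10.275
2 -2.38 [ 0.03 -0.01] 0.0489 10.625
3 -3.22 [ 0.02 -0.01] 0.0489 10.975
4 -5.0 [ 0.02 -0.01] 0.0489 11.325
5 -6.35 [0.02 0.02] 0.049 11.675
6 -6.56 [ 0.09 -0.01] 0.0494 12.025
7 -6.64 [ 0.21 -0.06] 0.0498 12.375
```

Contact came at 48.9 mm on my axis, and the carton has shifted only about 0.4 mm. Next I'll release, retreat, check, and flip the lever.

Run:
```python
from h import *
ref=np.load("ref.npy")
T=lambda u,v:((u+.5)/2.85-.5+270,(v+.5)/2.85-.5+120)
print("lever tip loc",loc(deproj("top",[T(105,379)],.12)[0]))
bot.set_gripper(1.0)
p=np.array(bot.read_position()); bot.move_linear([p[0],p[1],.21],speed=.15)
A=-.132
bot.move_linear(G(A,.11,.21),speed=.2); bot.set_gripper(0.0)
print("shift",shift(ref,shot(2)))
print(bot.move_linear(G(A,.11,.1),speed=.12,until_force=10),bot.read_clock())
im=bot.camera("side");cv2.imwrite("pics/side3.png",im[:,:,::-1])
cv2.imwrite("pics/c3.png",cv2.resize(im[150:310,220:480,::-1],None,fx=3,fy=3,interpolation=cv2.INTER_CUBIC))
```

```text
lever tip loc (np.float64(-0.12352154513509166), np.float64(0.04629945523029041))
shift [ 0.22151515 -0.05090177]
False 17.2083
```

View pics/c3.png

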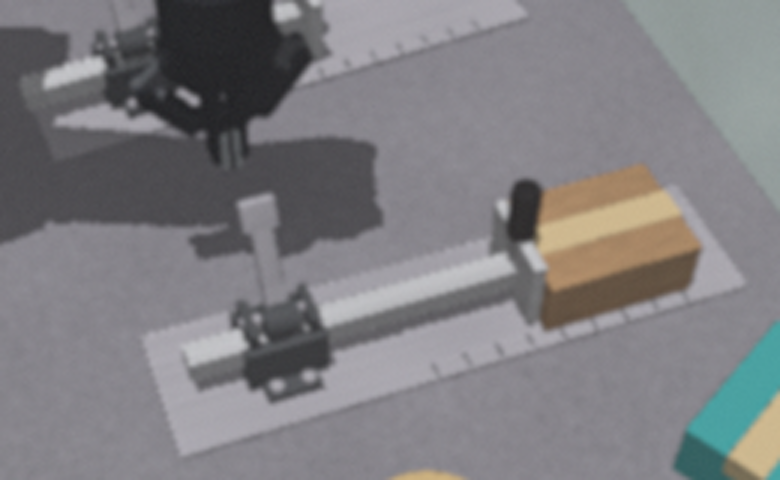

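The picture shows the plate flush with the carton, the fingers shut on the +y side and the lever free in front of them. Now I'll push it over.

Run:
```python
from h import *
ref=np.load("ref.npy"); A=-.128
def rep(t): print(t,np.round(loc(bot.read_position()),4),round(bot.read_position()[2],4),np.round(bot.read_ft_force(),1),bot.read_clock())
bot.move_linear(G(A,.11,.1),speed=.1)
print(bot.move_linear(G(A,-.045,.1),speed=.08,until_force=25)); rep("sweep")
print(bot.move_linear(G(A,-.062,.078),speed=.05,until_force=25)); rep("diag")
print(bot.move_linear(G(A,-.062,.058),speed=.03,until_force=22)); rep("press")
bot.wait(.2)
p=np.array(bot.read_position()); bot.move_linear([p[0],p[1],.22],speed=.15)
bot.move_linear(G(-.2,.13,.3),speed=.3)
print("shift",shift(ref,shot(2)),bot.read_clock())
im=bot.camera("side");cv2.imwrite("pics/side4.png",im[:,:,::-1])
cv2.imwrite("pics/c4.png",cv2.resize(im[150:310,220:480,::-1],None,fx=3,fy=3,interpolation=cv2.INTER_CUBIC))
```

```text
True
sweep [-0.1268  0.0316] 0.1015 [0.6 1.4 6.2] 18.5667
True
diag [-0.126   0.0276] 0.1023 [0.2 0.7 7.2] 19.0667
True
press [-0.1249  0.0237] 0.1028 [1.1 1.3 6.9] 19.775
shift [ 0.22371732 -0.06385881] 21.675
```

View pics/c4.png

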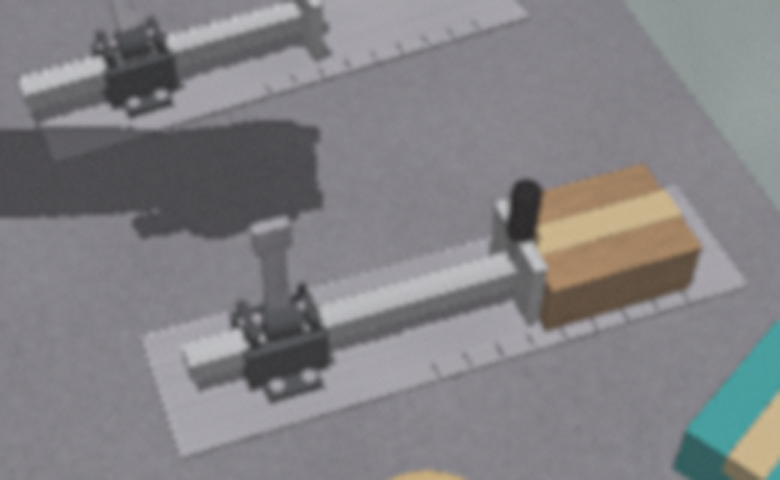

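The push stopped about 15° short of or near upright each time, with an upward residual force. The rising lever end had probably caught above the finger pads. I'll retry with the fingertip higher, on an arc about the pivot, in small guarded steps.

Run:
```python
from h import *
A=-.128
def rep(t): print(t,np.round(loc(bot.read_position()),4),round(bot.read_position()[2],4),np.round(bot.read_ft_force(),1),bot.read_clock())
bot.move_linear(G(A,.075,.2),speed=.3)
bot.move_linear(G(A,.075,.122),speed=.15,until_force=10)
r=bot.move_linear(G(A,.02,.122),speed=.08,until_force=25); rep(("in",r))
ok=not r
for d in (15,30,45,58,70,78):
    if not ok: break
    f=np.radians(d); b=-.068*np.sin(f)+.005*np.cos(f)+.011; z=.0565+.068*np.cos(f)+.005*np.sin(f)
    r=bot.move_linear(G(A,b,z),speed=.05,until_force=30); rep((d,r)); ok=not r
if not ok:
    im=bot.camera("side");cv2.imwrite("pics/c5.png",cv2.resize(im[150:310,220:480,::-1],None,fx=3,fy=3,interpolation=cv2.INTER_CUBIC))
```

```text
('in', False) [-0.1283  0.0201] 0.1218 [0.4 0.  0.8] 23.8333
(15, False) [-0.128  -0.0022] 0.1235 [-0.1  0.3  0.8] 24.4167
(30, False) [-0.1281 -0.019 ] 0.1177 [0.7 0.4 0.4] 24.925
(45, False) [-0.1282 -0.0338] 0.1079 [0.6 0.2 0.9] 25.4333
(58, False) [-0.1283 -0.0442] 0.0964 [0.  0.6 1.5] 25.8917
(70, False) [-0.1282 -0.0512] 0.084 [0.1 0.4 0. ] 26.325
(78, False) [-0.1282 -0.0544] 0.0751 [0.2 0.4 0.5] 26.6667
```

Run:
```python
from h import *
ref=np.load("ref.npy")
A=-.128
def rep(t): print(t,np.round(loc(bot.read_position()),4),round(bot.read_position()[2],4),np.round(bot.read_ft_force(),1),bot.read_clock())
r=bot.move_linear(G(A,-.062,.074),speed=.05,until_force=25); rep(r)
r=bot.move_linear(G(A,-.062,.060),speed=.02,until_force=20); rep(("press",r))
bot.wait(.2)
p=np.array(bot.read_position()); bot.move_linear([p[0],p[1],.2],speed=.2)
bot.move_linear(G(-.2,.13,.3),speed=.3)
print("shift",shift(ref,shot(2)),bot.read_clock())
im=bot.camera("side");cv2.imwrite("pics/c6.png",cv2.resize(im[110:310,220:480,::-1],None,fx=3,fy=3,interpolation=cv2.INTER_CUBIC))
# predicted lever-tip pixels for various angles (crop coords)
for q in (0,.7,1.67,2.0,2.13):
    f=q-.698; print(q,((proj("side",G(A,-.086*np.sin(f),.0565+.086*np.cos(f)))[0]-[220,110])*3).round())
```

```text
False [-0.1279 -0.0625] 0.074 [-0.   0.1 -0. ] 26.9667
('press', True) [-0.1276 -0.0625] 0.0708 [-3.2  2.4 11.8] 27.3667
shift [ 0.22748898 -0.05517861] 29.375
0 [253. 311.]
0.7 [277. 349.]
1.67 [315. 467.]
2.0 [321. 505.]
2.13 [323. 518.]
```

View pics/c6.png

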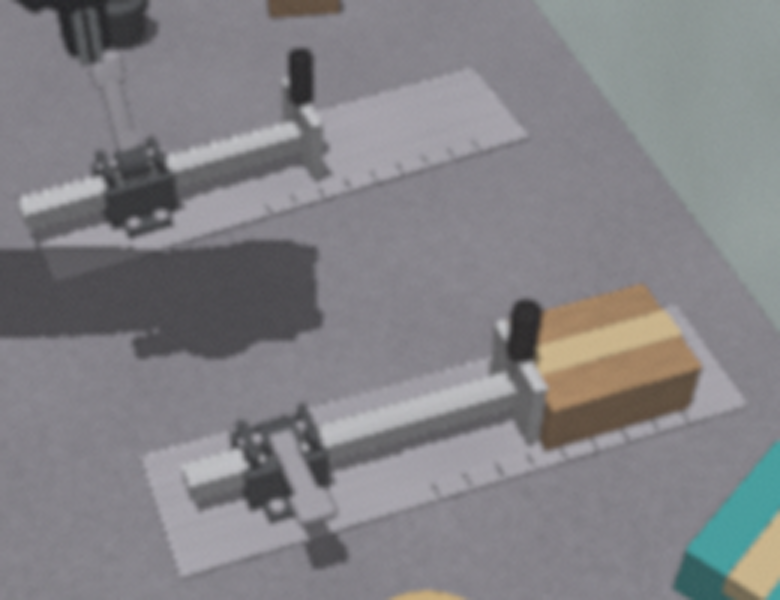

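The lever lies nearly level on the -y side. The pressing height (0.0708 m) and the tip pixel both match the closed stop, the plate meets the carton and the spare lever is still open. I'll hand the job in.

```bash
python3 -c "
from cell import bot
print(bot.close_job())"
```

```text
the job is handed in; nothing more can be done
None
```

The job is handed in. The stop plate meets the carton, that clamp's lever is over and down, and the spare stop's lever was left open. The clock stood at about 29 s at my last check, and the hand-in gave no verdict.

- **Stop plate:** I gripped the post, slid it about 95 mm and crept the last stretch in 0.5 mm steps. Contact showed as a force rise from about 2.3 N to 6.6 N. The carton moved about 0.5 mm in all, by image tracking, and did not move again while the lever was worked.
- **Lever:** The first push did not work. It stopped three times at the 25 N limit with the lever just short of upright, probably because the lever's end caught above the finger pads. A second push with the fingertip higher, on an arc about the pivot, took it over with almost no force.
- **Last checks:** A final press met the 20 N limit with the fingertip at 70.8 mm, against about 71.8 mm expected for the closed stop. The last picture shows the lever nearly level, the plate flush against the carton and the spare lever upright in its open lean. I had no direct reading of the lever angle and did not test the rod lock by pulling on it.

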